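Change the battery of the bottle roller

ROBOT

A 6-joint arm with a two-finger parallel gripper is mounted at the origin on the work surface. World frame = base frame: x ahead of the robot, y to its left, z up, the work surface at z = 0. Lengths are in m, angles in rad, forces in N, time in s.
With the tool pointing down it reaches from about 0.375 to 0.825 m from the base axis. Payload 5.5 kg.
Tool frame: the origin (TCP) lies midway between the tips of the shut fingers; the grasp point (between the pads) lies 19 mm behind it (manip.grasp_offset is the distance from the TCP to the grasp point, in m); z points along the fingers, y is the line along which they close (so a half turn about z gives the same grasp; the last joint's range is limited). The gripper opens to 85 mm and grips with 20 to 120 N. Pads are 22 mm wide; open, the fingers measure 114 mm over their backs; the gripper's body (76 mm by 85 mm) begins 54 mm behind the grasp point. The pads swing forward as they close: fully open they stand 13 mm farther back than shut.
Start: joints at [1.31, 0.314, -0.047, 1.21, 0, 1.571], TCP at [0.155, 0.58, 0.231] pointing down, gripper open.
Joint ranges: [-2.67, 2.67], [-0.69, 1.73], [-1.03, 1.25], [-2.08, 2.16], [-1.42, 1.45], [-3.14, 3.14]. Speed limits (rad/s): [2.39, 2.39, 3.01, 3.14, 3.14, 3.14].

INTERFACE

Orientations are given as a 3x3 rotation matrix whose columns are the frame's x, y, z axes.
In Python, from rig import manip, viewer, order gives the robot as it stands.
- The arm moves only by the tool apply_moves, never from a script. Its argument "series" is a list of rows, each an object of numbers: "x", "y", "z": the shift along the tool's x, y, z in cm; "roll": the turn about the tool's z in rad. A call has 1 to 12 rows; each row is the pose to reach, as a shift and turn from the pose commanded when the call began, along the tool's axes at that moment; what a row does not reach only later rows make up. A row lasts 1/8 s, in which the tool goes at most 62.5 mm and 10.7 degrees, less where a joint would pass 70% of its speed; a pose out of reach is approached as far as the arm can. A call with a gripper value outside its range is refused whole. "gripper" is the closure, from -1 (fully open) to 1 (shut), so that 0 is half open, set as the call begins (left out, the last holds). The fingers move at their own pace and stop on an object; the grip force is fixed at half the most. Time passes only in rows, so rows that repeat a pose let the fingers close. It gives the time, the measured TCP pose, the force, the opening and the grip force at its end, in the units of the state.
- manip.get_obs(): the state, without advancing time (a new reading comes with each control period).
- viewer.camera(name): name is "scene" or "top" or "wrist"; returns the picture (384x512x3 uint8, red, green, blue); there is no depth.
- viewer.calibration(name): a dict with "fx", "fy", "cx", "cy" (pixels), "origin" and "orientation" of the camera in the world. Camera axes: x right, y up, looking along -z (the intrinsics and any distortion apply to the point x, -y, -z); pixel columns grow to the right and rows downward; lengths in m; the calibration is good to about 2 mm. The wrist camera is an equidistant fisheye: a pixel r from the principal point sees the ray r / f radians off the axis. A picture is of the moment at which its call begins: read the wrist's pose just before it. calibration takes no time and is no camera call; for the wrist camera it gives the pose at the moment of the call.
- order.close_job(): hands the job in; it is judged then, once.
The state is a dict: "t": time; "joint_pos": joint angles; "joint_velocities": joint speeds; "joint_torque": joint torques, N m; "position": TCP position; "ee_rot": TCP orientation; "contact_force": force on the tool from outside, world axes, zero at the start; "wrist_torque": the same for the moment, N m; "finger_gap": finger opening in m; "grasp_force": force on a finger pad.
Only numpy, scipy, OpenCV 4.12 (cv2) and the standard library are available. Lean on these libraries where they do the work, as an engineer would, in place of code of your own. Each camera call takes 0.05 s, during which the arm holds its last target. There are 200 camera calls.

TASK

The battery pack in the paint-bottle roller is flat: press the orange spring catch so that the pack springs loose, draw it out along its rails and stand it in the empty charger. Then take the charged pack (green top) from the other charger and slide it along the rails, nose first, until the catch clicks and holds it. Feel for the click instead of ramming the pack against the end stop, press the catch gently, and leave the standing paint bottles and the jar alone.

Things in the scene. Friction and masses are not known exactly. Their poses are not given: they have to be found in the camera images.
- roller: the bottle roller, a fixed machine; origin on the counter under the shoe point, same axes. On its -y side: blue motor box, y = -72 to -108 mm, 84 high, x = -60 to 110; then rollers with a lying red bottle, top 130 above the counter, to y = -372. Nothing stands on its +y side
- shoe (a point): battery shoe: point on the grey deck, 30 mm above the counter, midway between the rails, where the middle of a seated pack comes, give or take 5 (the black latch block is screwed on through slots: home is at x = -5 to +5, to be felt). x along the rails, inwards, away from the mouth; z up. Open flat deck, 100 wide, from x = -125 to the rails. A pack with its middle at x = -84 is clear of the rails
- rail_mouth (a point): deck level between the rails, at x = -10 mm from the shoe point (same axes), where the straight part begins. Aluminium rails 57 apart run from here to x = +45 of the shoe; flared guides reach 22 further out. Lips lie over the pack's foot; rail tops 14.5 above the deck. Play: 1.5 to each side, 2 up
- pack_full_nose (a point): nose end of the charged pack, at sole level, 60 mm ahead of its grip point (the flat pack is alike). The front 28 mm is a lower step, 37.5 high, with a ramp and a tooth, 43 high. From about 20 before home the catch rides up the ramp: the push grows to 6 to 13 N, drops as the catch clicks behind the tooth, and 2 further on the nose meets the solid end stop
- catch_pad (a point): middle of the top of the ribbed orange pad, rear end of the rocking spring catch: 28 (x) x 34 mm, 88 above the counter, 94 beyond the shoe point along x, give or take 5 as the latch block is set. Press down with closed fingertips: about 3 mm and 5 to 10 N free the pack; it bottoms at 8 mm. The front end hooks behind the tooth of a seated pack
- catch (a joint): angle of the rocking catch (rad): 0 down (at rest, or hooked behind a seated pack's tooth), about 0.1 while it rides on a tooth, 0.3 pressed right down; springs back to 0
- ejector (a joint): white sprung pin in the latch block that pushes the pack's nose outwards with 3 to 6 N (m): about 0 when a pack is home, -0.014 when fully out (no pack, or pack sprung loose); a freed pack springs 14 to 30 mm out along the rails and stays between them
- pack_flat_grip (a point): Slide-on battery pack, mm: 92 long (x) x 54 wide x 56 high, 0.3 kg, on its sole; grey upper block, red top. Point in the middle of the grey block (flat flanks 54 apart, 64 long: grip here), 38 above the sole, 14 behind the pack's middle; z up, x towards the nose. Flank grooves for the rails, 8 to 16 above the sole. At first locked home in the shoe, flat
- pack_full_grip (a point): Slide-on battery pack, mm: 92 long (x) x 54 wide x 56 high, 0.3 kg, on its sole; grey upper block, green top. Point in the middle of the grey block (flat flanks 54 apart, 64 long: grip here), 38 above the sole, 14 behind the pack's middle; z up, x towards the nose. Flank grooves for the rails, 8 to 16 above the sole. At first in charger_full, charged
- charger_free_floor (a point): the empty charger, a fixed black drop-in cradle 130 (x) x 84 (y) x 24 high, amber lamp at its +x end; this point is the middle of its pocket's floor, 10 above the counter. Pocket 100 x 62, 14 deep: a pack stands in it on its sole, lengthwise along x, nose to +x
- charger_full_floor (a point): the same sort of charger, green lamp, holding the charged pack nose to +x; this point is the middle of its pocket's floor
- bottle_yellow: yellow paint bottle, 58 across, 165 high, standing loose on the counter; origin at the middle of its underside. Leave it alone
- bottle_green: green paint bottle of the same size, standing loose; origin at the middle of its underside. Leave it alone
- jar: blue paint jar with white lid, 68 across, 70 high, standing loose; origin at the middle of its underside. Leave it alone
Not all that is in view belongs to the job. What is shaped like the part that bears pack_flat_grip but pink is not meant. Leave any yellow look-alike of the part that bears pack_full_nose alone.

How it is judged:
By the outcome, as a careful person would: the job done as asked, in the order asked, and still so for the second after the job is handed in, with the robot touching nothing.
It also fails if it takes over 72 s, if anything falls off the work surface, if the arm or the gripper's body presses on something with over 40 N, if the wrist force passes 120 N, or if a joint passes its speed limit or range.

## Working session

There is one attempt and no reset: what is moved stays moved. The work goes in short steps, Python scripts to look and compute and a tool call to move; the robot and the scene stay as the last step left them, time stands still between calls to the robot, and variables do not carry over. Pictures are saved under pics/ and viewed, at most 10 in all, crops included, and the job is handed in when it is done.

Besides the shell and the picture viewer there is one more tool, called after "Request:" as name(argument=value, ...) on one line, values as JSON. apply_moves: Moves the arm, as the interface text tells. Its arguments: {"type":"object","properties":{"series":{"type":"array","items":{"type":"object","properties":{"x":{"type":"number"},"y":{"type":"number"},"z":{"type":"number"},"roll":{"type":"number"}}}},"gripper":{"type":"number"}},"required":["series"]}

```bash
mkdir -p pics
cat > h.py <<'E'
import numpy as np, cv2
from rig import manip, viewer, order
def snap(n,f):
    im=viewer.camera(n); cv2.imwrite('pics/'+f,cv2.cvtColor(im,cv2.COLOR_RGB2BGR)); return im
def ray(n,u,v):
    c=viewer.calibration(n); R=np.array(c['orientation']); 
    a=(u-c['cx'])/c['fx']; b=(v-c['cy'])/c['fy']
    d=R@np.array([a,-b,-1.]); return np.array(c['origin']),d
def hit(n,u,v,z):
    o,d=ray(n,u,v); return o+d*(z-o[2])/d[2]
def proj(n,p):
    c=viewer.calibration(n); q=np.array(c['orientation']).T@(np.array(p)-c['origin'])
    return c['cx']+c['fx']*q[0]/-q[2], c['cy']-c['fy']*q[1]/-q[2]
E
python3 - <<'E'
from h import *
a=snap('top','top.png'); b=snap('scene','scene.png')
for n in('top','scene'): print(viewer.calibration(n))
o=manip.get_obs(); print(o['position'],o['ee_rot'],o['contact_force'],o['t'],manip.grasp_offset)
cv2.imwrite('pics/top2.png',cv2.cvtColor(cv2.resize(a,(800,600),interpolation=cv2.INTER_CUBIC),4))
cv2.imwrite('pics/scene2.png',cv2.cvtColor(cv2.resize(b,(800,600),interpolation=cv2.INTER_CUBIC),4))
E
```

```text
{'fx': 423.6517180916429, 'fy': 423.6517180916429, 'cx': 248.87587450732494, 'cy': 192.54513829347425, 'origin': array([0.25958818, 0.01231586, 1.39689207]), 'orientation': array([[-0.02848279,  0.986501  , -0.16125911],
       [-0.99941945, -0.03112194, -0.01386323],
       [-0.01869479,  0.16077063,  0.98681473]])}
{'fx': 434.8553253844109, 'fy': 434.8553253844109, 'cx': 260.7772689444648, 'cy': 192.84462578788776, 'origin': array([ 1.23669425, -0.20715349,  1.20904353]), 'orientation': array([[ 0.29534051, -0.77980006,  0.55198357],
       [ 0.95538432,  0.23873165, -0.17391955],
       [ 0.00384652,  0.57872193,  0.81551587]])}
[0.15459125 0.57921935 0.23052739] [[-9.66181468e-01  2.57862781e-01 -3.94967235e-04]
 [ 2.57863084e-01  9.66180347e-01 -1.47243368e-03]
 [ 1.92373673e-06 -1.52448560e-03 -9.99998838e-01]] [ 0.90603755 -0.46129053 -0.42032081] 0.1 0.0187
```

View pics/top2.png

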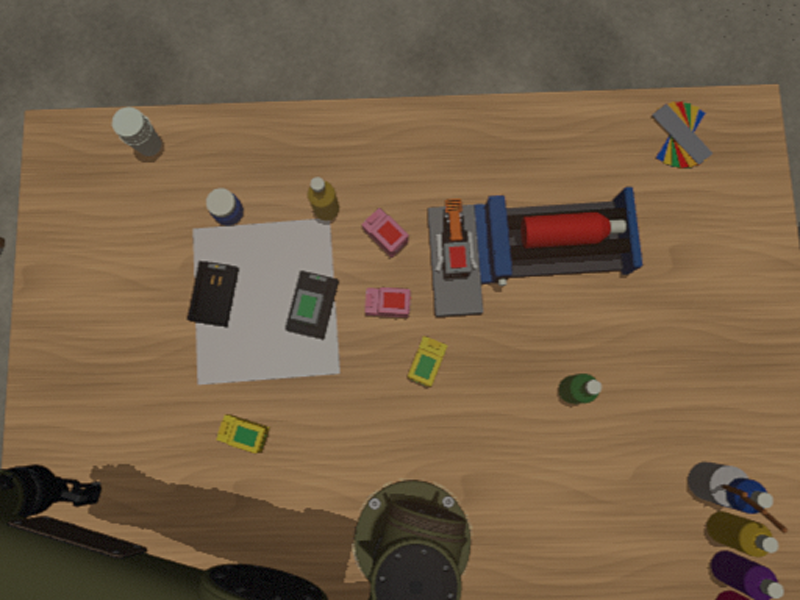

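View pics/scene2.png

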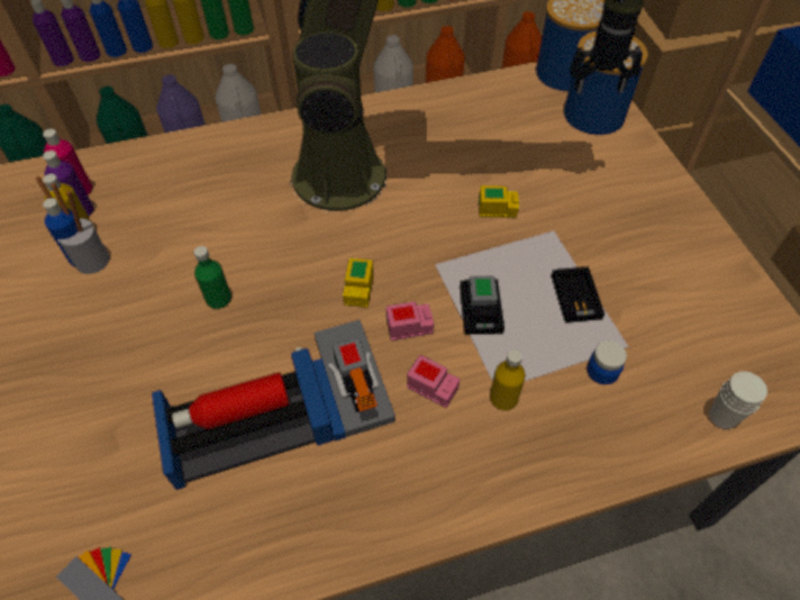

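The candidates, in 800x600 top-view pixels:
- **Flat pack:** the grey block with a red top in the shoe at (457,257). The pink look-alikes at (386,232) and (388,302) are not meant.
- **Charged pack:** the grey block with a green top in the charger at (311,305). The yellow look-alikes at (427,361) and (243,434) are to be left alone.
- **Empty charger:** (213,293).
- **Catch:** orange, at (454,215).
- **Obstacles:** yellow bottle (322,198), jar (224,205), green bottle (580,388).

I'll check the choice in a close crop.

Run:
```python
import cv2
a=cv2.imread('pics/top.png')
c=a[120:220,110:320]  # x3.8
cv2.imwrite('pics/c1.png',cv2.resize(c,(798,380),interpolation=cv2.INTER_CUBIC))
b=cv2.imread('pics/scene.png')
cv2.imwrite('pics/c2.png',cv2.resize(b[160:290,190:400],(798,494),interpolation=cv2.INTER_CUBIC))
```

```text
(no output)
```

View pics/c1.png

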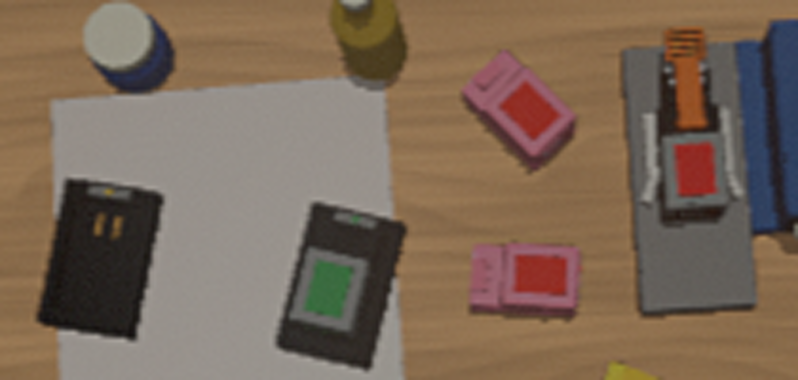

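The crop shows the grey/red pack in the shoe at crop (697,170). The grey/green pack is in the charger at (330,288), and the empty charger is at (100,258).

```bash
cat >> h.py <<'E'
def q(pts,z):
    P=np.array([hit('top',110+u/3.8-.37,120+v/3.8-.37,z)[:2] for u,v in pts]); return P
E
python3 - <<'E'
from h import *
np.set_printoptions(precision=4,suppress=True)
S={'free':([(68,180),(162,193),(135,338),(38,322)],.024),'full':([(313,203),(405,222),(372,368),(277,347)],.024),
'packfull':([(303,248),(368,257),(355,328),(293,318)],.066),'packflat':([(664,135),(726,133),(730,207),(666,210)],.086),
'red':([(677,143),(714,141),(718,195),(680,197)],.086),'green':([(314,258),(355,263),(344,320),(303,314)],.066),'pad':([(667,30),(704,28),(706,58),(668,60)],.088)}
for k,(p,z) in S.items():
    P=q(p,z); e=P[0]+P[1]-P[2]-P[3]
    print(k,P.mean(0),'yaw',np.degrees(np.arctan2(e[1],e[0])),np.linalg.norm(e)/2,np.linalg.norm(P[0]+P[3]-P[1]-P[2])/2)
D=q([(641,313),(755,302),(622,50)],.03);print(D, np.degrees(np.arctan2(*(D[2]-D[0])[::-1])), np.degrees(np.arctan2(*(D[0]-D[1])[::-1])))
o,f=manip.get_obs(),None
print(viewer.calibration('wrist'))
E
```

```text
free [0.5127 0.4038] yaw -10.376130148839673 0.1281966360661522 0.08509983019002311
full [0.4826 0.1939] yaw -13.876067971250421 0.12991430933039935 0.08334525467762587
packfull [0.4734 0.1985] yaw -9.695572483543438 0.060424255839449256 0.05419220969424636
packflat [ 0.5588 -0.1111] yaw -0.33932375717688984 0.06353777298822992 0.05241614858836468
red [ 0.5606 -0.1118] yaw 1.0232079325284893 0.04611723524154231 0.031233565250564654
green [0.4725 0.1991] yaw -11.443846658096101 0.048644099892263135 0.03489631729095468
pad [ 0.6681 -0.1072] yaw 0.22472369251927643 0.02623670420583361 0.03159415175078758
[[ 0.4488 -0.0633]
 [ 0.4553 -0.1611]
 [ 0.6827 -0.0559]] 1.818931749575856 93.78271737256497
{'fx': 297.3186396354542, 'fy': 297.3186396354542, 'cx': 252.14774196050251, 'cy': 189.47607209550173, 'origin': array([0.09  , 0.5964, 0.3721]), 'orientation': array([[ 0.2589, -0.9332, -0.2494],
       [ 0.9659,  0.2494,  0.0692],
       [-0.0024, -0.2589,  0.9659]])}
```

View pics/c2.png

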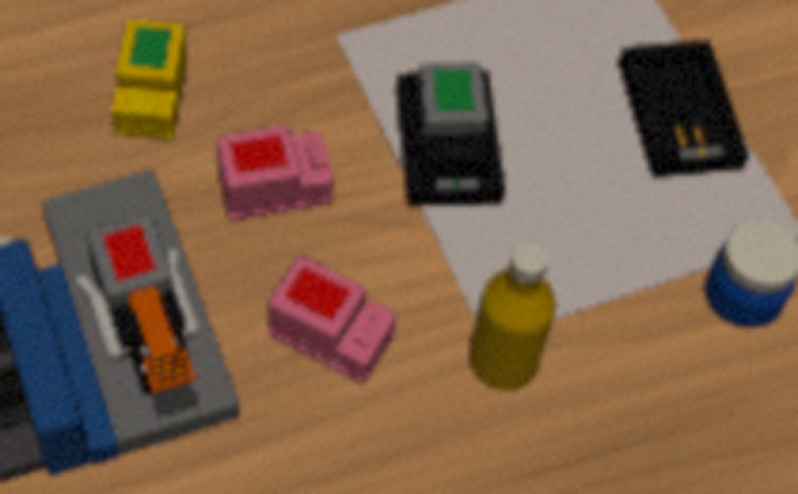

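```bash
cat >> h.py <<'E'
def plan(x,y,z,yaw=None):
    "tcp target in world; yaw deg of pack axis (tool x = -axis)"
    o=manip.get_obs(); R=np.array(o['ee_rot']); d=R.T@(np.array([x,y,z])-o['position'])*100
    cur=np.degrees(np.arctan2(-R[1,0],-R[0,0]))
    roll=0 if yaw is None else -np.radians(yaw-cur)
    n=max(np.linalg.norm(d)/6.25,abs(np.degrees(roll))/10.7)
    print('move',d.round(2),'roll',round(roll,3),'rows',round(n,1),'t',o['t'],'yaw',round(cur,2))
E
python3 -c "
from h import *
plan(.63,-.108,.2,2)"
```

```text
move [-63.65 -54.13   3.14] roll -0.296 rows 13.4 t 0.1 yaw -14.94
```

Request:
apply_moves(series=[{"x":-63.6,"y":-54.1,"z":0,"roll":-0.296},{"x":-63.6,"y":-54.1,"z":0,"roll":-0.296},{"x":-63.6,"y":-54.1,"z":0,"roll":-0.296},{"x":-63.6,"y":-54.1,"z":0,"roll":-0.296},{"x":-63.6,"y":-54.1,"z":0,"roll":-0.296},{"x":-63.6,"y":-54.1,"z":0,"roll":-0.296},{"x":-63.6,"y":-54.1,"z":0,"roll":-0.296},{"x":-63.6,"y":-54.1,"z":0,"roll":-0.296},{"x":-63.6,"y":-54.1,"z":0,"roll":-0.296},{"x":-63.6,"y":-54.1,"z":0,"roll":-0.296},{"x":-63.6,"y":-54.1,"z":0,"roll":-0.296},{"x":-63.6,"y":-54.1,"z":0,"roll":-0.296}], gripper=1)

```text
t: 1.6
position: [0.5821, -0.039, 0.231]
ee_rot: [[-0.999, -0.035, -0.0], [-0.035, 0.999, 0.0], [0.0, 0.0, -1.0]]
contact_force: [1.2, 0.7, 0.2]
finger_gap: -0.0001
grasp_force: 0.0
```

```bash
python3 -c "
from h import *
plan(.63,-.108,.2,2)"
```

```text
move [-4.55 -7.06  3.1 ] roll 0.0 rows 1.4 t 1.6 yaw 2.0
```

Request:
apply_moves(series=[{"x":-4.5,"y":-7.1,"z":3.1},{"x":-4.5,"y":-7.1,"z":3.1},{"x":-4.5,"y":-7.1,"z":3.1},{"x":-4.5,"y":-7.1,"z":3.1}])

```text
schema error: expected keys x, y, z, roll
```

```bash
cat >> h.py <<'E'
def wray(u,v,c):
    a,b=u-c['cx'],v-c['cy']; r=np.hypot(a,b); th=r/c['fx']
    return np.array(c['orientation'])@np.array([np.sin(th)*a/r,-np.sin(th)*b/r,-np.cos(th)])
def whit(u,v,z,c):
    d=wray(u,v,c); o=np.array(c['origin']); return (o+d*(z-o[2])/d[2])[:2]
def wsnap(f,box=None):
    import pickle
    c=viewer.calibration('wrist'); im=snap('wrist',f+'.png'); pickle.dump(c,open(f+'.pkl','wb'))
    x0,y0,x1,y1=box or (0,0,512,384); k=min(800/(x1-x0),600/(y1-y0)); 
    cv2.imwrite('pics/'+f+'_c.png',cv2.cvtColor(cv2.resize(im[y0:y1,x0:x1],None,fx=k,fy=k,interpolation=cv2.INTER_CUBIC),4)); print('scale',k)
E
python3 -c "
from h import *
wsnap('w1')"
```

```text
scale 1.5625
```

View pics/w1_c.png

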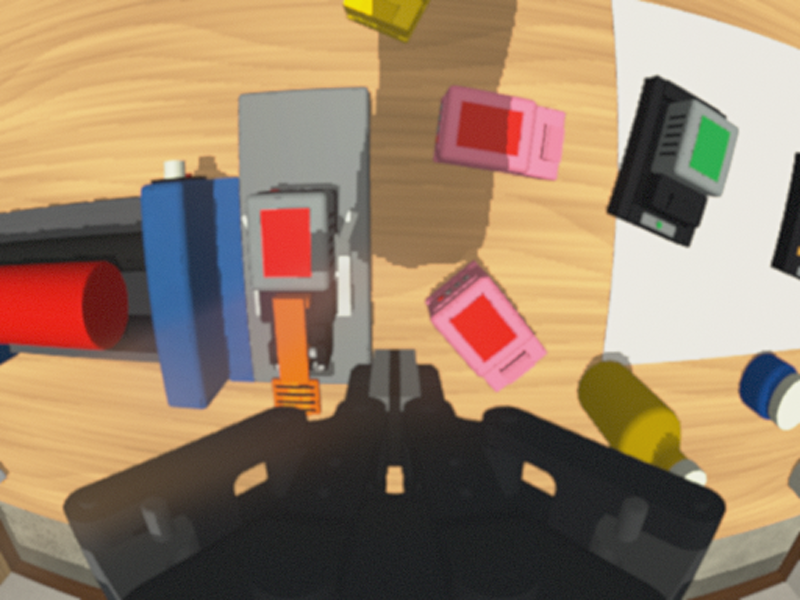

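Run:
```python
from h import *
import pickle
np.set_printoptions(precision=4,suppress=True)
c=pickle.load(open('w1.pkl','rb'))
f=lambda P,z:np.array([whit(u/1.5625,v/1.5625,z,c) for u,v in P])
for n,P,z in [('red',[(261,209),(308,207),(312,275),(264,277)],.086),('grey',[(248,196),(325,190),(328,290),(252,292)],.086),('pad',[(273,381),(319,379),(322,413),(275,413)],.088),('deck',[(238,95),(369,88),(371,384)],.03),('lamp end',[(690,245),(608,213)],.024)]:
    A=f(P,z);print(n,A.mean(0),A.tolist())
    e=A[2:].sum(0)-A[:2].sum(0) if len(A)==4 else A[-1]-A[-2]; print(np.degrees(np.arctan2(e[1],e[0])),np.linalg.norm(e)/2)
plan(.65,-.108,.16,2)
```

```text
red [ 0.5591 -0.1084] [[0.5379121159451444, -0.12463994229264244], [0.5365148522146884, -0.09409138833861722], [0.5798400237654414, -0.09148353639207615], [0.5820317404591646, -0.12347125727735503]]
2.4729344747758977 0.04376315399463859
grey [ 0.5593 -0.1075] [[0.529567398064261, -0.1333281050909107], [0.5257883622653765, -0.08352173623070402], [0.5893817688356864, -0.08113047425294206], [0.5923708658147938, -0.1321653594933625]]
1.6106094147532828 0.06322341498195948
pad [ 0.6663 -0.1038] [[0.6550296292444064, -0.12030892600943198], [0.6514856786744959, -0.0877264230296048], [0.6780648681199231, -0.08638346492165308], [0.6805763009882552, -0.12063340879755798]]
1.1193467480306052 0.026067905059194568
deck [ 0.5291 -0.0924] [[0.4542687916289349, -0.16096664666372995], [0.45121765494133426, -0.061685868453762865], [0.6817178429115421, -0.05446447067812504]]
1.794446798414267 0.11530664035533161
lamp end [0.5435 0.1755] [[0.5534335403925288, 0.21951649752395497], [0.5335448975387055, 0.13156967255503524]]
-102.74275372935298 0.04508381676577733
move [-6.21 -6.43  7.08] roll -0.005 rows 1.8 t 1.65 yaw 1.73
```

Run:
```python
from h import *
plan(.667,-.104,.093,1.9)
```

```text
move [-7.9  -6.05 13.78] roll -0.003 rows 2.7 t 1.65 yaw 1.73
```

Request:
apply_moves(series=[{"x":-7.9,"y":-6.05,"z":8,"roll":-0.003},{"x":-7.9,"y":-6.05,"z":8,"roll":-0.003},{"x":-7.9,"y":-6.05,"z":10,"roll":-0.003},{"x":-7.9,"y":-6.05,"z":12,"roll":-0.003},{"x":-7.9,"y":-6.05,"z":13.7,"roll":-0.003},{"x":-7.9,"y":-6.05,"z":13.7,"roll":-0.003},{"x":-7.9,"y":-6.05,"z":13.7,"roll":-0.003}])

```text
t: 2.52
position: [0.6628, -0.0946, 0.0952]
ee_rot: [[-0.999, -0.038, 0.001], [-0.038, 0.999, -0.0], [-0.001, -0.0, -1.0]]
contact_force: [-0.8, -0.0, 0.4]
finger_gap: -0.0001
grasp_force: 0.0
```

Run:
```python
from h import *
plan(.667,-.104,.090,1.9)
```

```text
move [-0.38 -0.95  0.52] roll 0.005 rows 0.2 t 2.525 yaw 2.2
```

Request:
apply_moves(series=[{"x":-0.38,"y":-0.95,"z":0,"roll":0.005},{"x":-0.38,"y":-0.95,"z":0.3,"roll":0.005},{"x":-0.38,"y":-0.95,"z":0.5,"roll":0.005},{"x":-0.38,"y":-0.95,"z":0.5,"roll":0.005}])

```text
t: 3.02
position: [0.6663, -0.1041, 0.089]
ee_rot: [[-0.999, -0.033, -0.001], [-0.033, 0.999, 0.0], [0.001, 0.0, -1.0]]
contact_force: [-0.0, 0.4, -0.7]
finger_gap: 0.0
grasp_force: 0.0
```

Request:
apply_moves(series=[{"x":0,"y":0,"z":0.15,"roll":0},{"x":0,"y":0,"z":0.3,"roll":0},{"x":0,"y":0,"z":0.4,"roll":0},{"x":0,"y":0,"z":0.4,"roll":0}])

```text
t: 3.52
position: [0.6676, -0.104, 0.0868]
ee_rot: [[-0.999, -0.033, 0.002], [-0.033, 0.999, -0.0], [-0.002, -0.0, -1.0]]
contact_force: [-1.0, 0.3, 7.6]
finger_gap: 0.0001
grasp_force: 3.9
```

Request:
apply_moves(series=[{"x":0,"y":0,"z":0.1,"roll":0},{"x":0,"y":0,"z":0.2,"roll":0},{"x":0,"y":0,"z":0.2,"roll":0}])

```text
t: 3.9
position: [0.6688, -0.104, 0.0852]
ee_rot: [[-0.999, -0.034, 0.005], [-0.034, 0.999, 0.0], [-0.005, -0.0, -1.0]]
contact_force: [2.3, -0.4, 6.4]
finger_gap: 0.0001
grasp_force: 3.2
```

```bash
python3 -c "
from h import *
wsnap('w2')"
```

```text
scale 1.5625
```

View pics/w2_c.png

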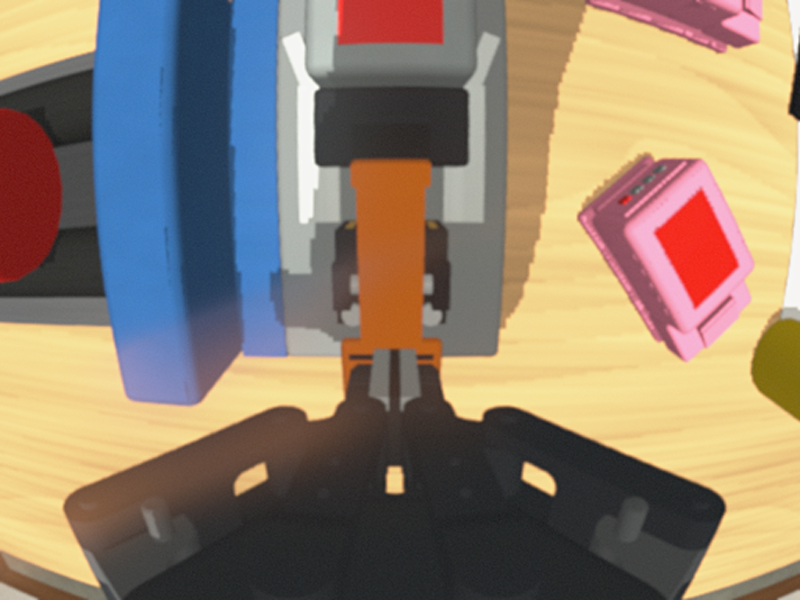

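The catch has released. The grey block's front edge is now at (393,83) and the nose edge is at (392,164), so the pack has sprung out and sits in line with the rails.

Run:
```python
from h import *
import pickle
c=pickle.load(open('w2.pkl','rb'))
w=lambda u,v,z:whit(u/1.5625,v/1.5625,z,c)
print('grey front',w(393,78,.086),w(393,86,.083),'nose',w(392,164,.0675))
print('rails',w(300,222,.0445),w(478,222,.0445), w(284,36,.0445),w(498,36,.0445))
plan(.6663,-.104,.2,1.9)
```

```text
grey front [ 0.57251829 -0.10744881] [ 0.57446577 -0.10739405] nose [ 0.59858087 -0.1069943 ]
rails [ 0.62173812 -0.14297325] [ 0.61951821 -0.07234586] [ 0.54586956 -0.15158464] [ 0.54335931 -0.06707171]
move [ 2.000e-01  1.000e-02 -1.148e+01] roll 0.0 rows 1.8 t 3.95 yaw 1.92
```

Request:
apply_moves(series=[{"x":0,"y":0,"z":-2,"roll":0},{"x":0,"y":0,"z":-6,"roll":0},{"x":0,"y":0,"z":-10,"roll":0},{"x":5,"y":0,"z":-10,"roll":0},{"x":10,"y":0,"z":-10,"roll":0},{"x":10,"y":0,"z":-10,"roll":0},{"x":10,"y":0,"z":-10,"roll":0}], gripper=-1)

```text
t: 4.82
position: [0.5673, -0.1075, 0.1838]
ee_rot: [[-0.999, -0.033, 0.002], [-0.033, 0.999, -0.0], [-0.002, -0.0, -1.0]]
contact_force: [-0.0, 1.0, -0.4]
finger_gap: 0.085
grasp_force: 0.0
```

Run:
```python
from h import *
plan(.540,-.1085,.052,1.9)
```

```text
move [ 2.76 -0.   13.18] roll -0.0 rows 2.2 t 4.825 yaw 1.9
```

Request:
apply_moves(series=[{"x":2.75,"y":0,"z":4,"roll":0},{"x":2.75,"y":0,"z":8,"roll":0},{"x":2.75,"y":0,"z":11,"roll":0},{"x":2.75,"y":0,"z":13.1,"roll":0},{"x":2.75,"y":0,"z":13.1,"roll":0},{"x":2.75,"y":0,"z":13.1,"roll":0}])

```text
t: 5.58
position: [0.5407, -0.1085, 0.053]
ee_rot: [[-0.999, -0.033, 0.001], [-0.033, 0.999, -0.0], [-0.001, -0.0, -1.0]]
contact_force: [-0.0, 0.0, 1.3]
finger_gap: 0.0853
grasp_force: 0.0
```

Request:
apply_moves(series=[{"x":0,"y":0,"z":0,"roll":0},{"x":0,"y":0,"z":0,"roll":0},{"x":0,"y":0,"z":0,"roll":0},{"x":0,"y":0,"z":0,"roll":0},{"x":0,"y":0,"z":0,"roll":0}], gripper=1)

```text
t: 6.2
position: [0.5402, -0.1087, 0.0535]
ee_rot: [[-0.999, -0.033, 0.002], [-0.033, 0.999, -0.001], [-0.002, -0.001, -1.0]]
contact_force: [-1.3, -1.1, 6.4]
finger_gap: 0.0532
grasp_force: 64.4
```

Request:
apply_moves(series=[{"x":1,"y":0,"z":-0.05,"roll":0},{"x":2,"y":0,"z":-0.05,"roll":0},{"x":3,"y":0,"z":-0.05,"roll":0}])

```text
t: 6.58
position: [0.5096, -0.1095, 0.0535]
ee_rot: [[-0.999, -0.033, 0.002], [-0.033, 0.999, -0.0], [-0.002, -0.0, -1.0]]
contact_force: [3.4, 0.2, 4.5]
finger_gap: 0.0533
grasp_force: 64.2
```

Request:
apply_moves(series=[{"x":1,"y":0,"z":0,"roll":0},{"x":2,"y":0,"z":0,"roll":0},{"x":3,"y":0,"z":0,"roll":0},{"x":4,"y":0,"z":0,"roll":0},{"x":5,"y":0,"z":0,"roll":0},{"x":5,"y":0,"z":0,"roll":0}])

```text
t: 7.32
position: [0.4586, -0.1113, 0.0535]
ee_rot: [[-0.999, -0.033, 0.001], [-0.033, 0.999, -0.001], [-0.001, -0.001, -1.0]]
contact_force: [0.6, -0.0, 10.5]
finger_gap: 0.0531
grasp_force: 64.9
```

Request:
apply_moves(series=[{"x":0,"y":0,"z":-2,"roll":0},{"x":0,"y":0,"z":-8,"roll":0},{"x":0,"y":0,"z":-14,"roll":0},{"x":0,"y":0,"z":-18,"roll":0},{"x":0,"y":0,"z":-18,"roll":0},{"x":0,"y":0,"z":-18,"roll":0}])

```text
t: 8.07
position: [0.4571, -0.1107, 0.2307]
ee_rot: [[-0.999, -0.033, -0.004], [-0.033, 0.999, 0.001], [0.004, 0.001, -1.0]]
contact_force: [-0.3, -0.6, -3.0]
finger_gap: 0.0529
grasp_force: 64.7
```

Run:
```python
from h import *
plan(.585,.39,.233,-11)
```

```text
move [-14.44  49.62  -0.24] roll 0.225 rows 8.3 t 8.075 yaw 1.89
```

Request:
apply_moves(series=[{"x":-2.4,"y":5,"z":-0.2,"roll":0.04},{"x":-4.8,"y":11,"z":-0.2,"roll":0.08},{"x":-7,"y":17,"z":-0.2,"roll":0.12},{"x":-9,"y":23,"z":-0.2,"roll":0.16},{"x":-11,"y":29,"z":-0.2,"roll":0.2},{"x":-13,"y":35,"z":-0.2,"roll":0.225},{"x":-14.4,"y":41,"z":-0.2,"roll":0.225},{"x":-14.4,"y":46,"z":-0.2,"roll":0.225},{"x":-14.4,"y":49.6,"z":-0.2,"roll":0.225},{"x":-14.4,"y":49.6,"z":-0.2,"roll":0.225},{"x":-14.4,"y":49.6,"z":-0.2,"roll":0.225}])

```text
t: 9.45
position: [0.5855, 0.3883, 0.2322]
ee_rot: [[-0.982, 0.191, -0.004], [0.191, 0.982, -0.003], [0.003, -0.004, -1.0]]
contact_force: [0.5, -1.0, -3.0]
finger_gap: 0.0531
grasp_force: 64.9
```

```bash
python3 -c "
from h import *
wsnap('w3')
print(manip.get_obs()['position'])"
```

```text
scale 1.5625
[0.58597376 0.38791294 0.23294233]
```

View pics/w3_c.png

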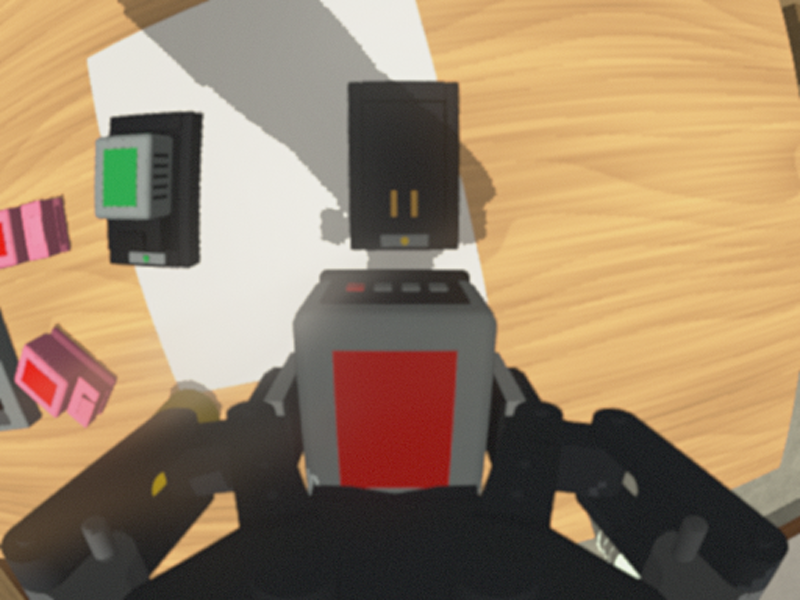

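The empty charger's rim corners are at (348,83), (460,83), (460,249) and (350,250), in line with the tool. The red label's rear edge is at (395,351). The full charger is at (110,117) to (200,267).

Run:
```python
from h import *
import pickle
np.set_printoptions(precision=4,suppress=True)
c=pickle.load(open('w3.pkl','rb'))
f=lambda P,z:np.array([whit(u/1.5625,v/1.5625,z,c) for u,v in P])
for n,P,z in [('free',[(348,83),(460,83),(460,249),(350,250)],.024),('full',[(108,117),(202,112),(200,267),(110,264)],.024),('green',[(103,149),(138,148),(136,207),(101,205)],.066)]:
    A=f(P,z);e=A[2:].sum(0)-A[:2].sum(0); s=A[1]+A[2]-A[0]-A[3]
    print(n,A.mean(0),np.degrees(np.arctan2(e[1],e[0])),np.degrees(np.arctan2(-s[0],s[1])),np.linalg.norm(e)/2,np.linalg.norm(s)/2)
r=f([(334,351),(457,350)],.2655);t=manip.get_obs();R=t['ee_rot']
print(R.T[:2,:2]@(r-t['position'][:2]).T)
```

```text
free [0.5139 0.4091] -10.614594636030688 -10.547951387461561 0.12743549146862948 0.08383785602594412
full [0.4843 0.2024] -14.242453332135428 -14.836497464924001 0.1268899706728043 0.09197018108538768
green [0.4715 0.2009] -16.62226982074391 -17.06615232940413 0.04327471368595315 0.033258857243287636
[[ 0.0238  0.0242]
 [-0.0151  0.0159]]
```

Run:
```python
from h import *
plan(.5012,.4103,.10,-10.6)
```

```text
move [ 8.72  0.61 13.31] roll -0.008 rows 2.5 t 9.5 yaw -11.03
```

Request:
apply_moves(series=[{"x":4.5,"y":0.3,"z":0,"roll":-0.008},{"x":8.7,"y":0.6,"z":4,"roll":-0.008},{"x":8.7,"y":0.6,"z":9,"roll":-0.008},{"x":8.7,"y":0.6,"z":13.3,"roll":-0.008},{"x":8.7,"y":0.6,"z":13.3,"roll":-0.008},{"x":8.7,"y":0.6,"z":13.3,"roll":-0.008},{"x":8.7,"y":0.6,"z":13.3,"roll":-0.008}])

```text
t: 10.38
position: [0.5041, 0.4127, 0.1045]
ee_rot: [[-0.983, 0.183, 0.003], [0.184, 0.983, 0.003], [-0.003, 0.003, -1.0]]
contact_force: [-0.4, 0.1, -2.3]
finger_gap: 0.0529
grasp_force: 64.7
```

Run:
```python
from h import *
plan(.5012,.4103,.0365,-10.6)
```

```text
move [ 0.26 -0.31  6.79] roll 0.0 rows 1.1 t 10.375 yaw -10.57
```

Request:
apply_moves(series=[{"x":0.25,"y":-0.3,"z":2,"roll":0},{"x":0.25,"y":-0.3,"z":4,"roll":0},{"x":0.25,"y":-0.3,"z":5,"roll":0},{"x":0.25,"y":-0.3,"z":5,"roll":0},{"x":0.25,"y":-0.3,"z":5,"roll":0}])

```text
t: 11.0
position: [0.5001, 0.41, 0.053]
ee_rot: [[-0.983, 0.183, 0.001], [0.183, 0.983, 0.001], [-0.001, 0.001, -1.0]]
contact_force: [0.5, -0.3, -1.9]
finger_gap: 0.0531
grasp_force: 65.0
```

Run:
```python
from h import *
plan(.5012,.4103,.0365,-10.6)
```

```text
move [-0.1   0.04  1.65] roll 0.001 rows 0.3 t 11.0 yaw -10.53
```

Request:
apply_moves(series=[{"x":-0.1,"y":0,"z":0.6,"roll":0},{"x":-0.1,"y":0,"z":1.1,"roll":0},{"x":-0.1,"y":0,"z":1.5,"roll":0},{"x":-0.1,"y":0,"z":1.75,"roll":0},{"x":-0.1,"y":0,"z":1.75,"roll":0}])

```text
t: 11.62
position: [0.5003, 0.4092, 0.0341]
ee_rot: [[-0.983, 0.183, -0.0], [0.183, 0.983, -0.0], [0.0, -0.0, -1.0]]
contact_force: [-0.1, -0.8, -2.2]
finger_gap: 0.0532
grasp_force: 65.1
```

Request:
apply_moves(series=[{"x":0,"y":0,"z":0.1,"roll":0},{"x":0,"y":0,"z":0.1,"roll":0}])

```text
t: 11.88
position: [0.5005, 0.4095, 0.0337]
ee_rot: [[-0.983, 0.183, 0.0], [0.183, 0.983, 0.0], [-0.0, 0.0, -1.0]]
contact_force: [-1.0, -0.2, 0.3]
finger_gap: 0.0531
grasp_force: 65.1
```

Request:
apply_moves(series=[{"x":0,"y":0,"z":0,"roll":0},{"x":0,"y":0,"z":0,"roll":0},{"x":0,"y":0,"z":0,"roll":0},{"x":0,"y":0,"z":0,"roll":0},{"x":0,"y":0,"z":-4,"roll":0},{"x":0,"y":0,"z":-9,"roll":0},{"x":0,"y":0,"z":-14,"roll":0},{"x":0,"y":0,"z":-18,"roll":0},{"x":0,"y":0,"z":-18,"roll":0},{"x":0,"y":0,"z":-18,"roll":0}], gripper=-1)

```text
t: 13.12
position: [0.5002, 0.4091, 0.2127]
ee_rot: [[-0.983, 0.183, -0.0], [0.183, 0.983, -0.0], [0.0, -0.0, -1.0]]
contact_force: [-0.1, -0.1, -0.8]
finger_gap: 0.0851
grasp_force: 0.0
```

Run:
```python
from h import *
plan(.535,.19,.215,-14)
```

```text
move [ -7.43 -20.91  -0.22] roll 0.061 rows 3.6 t 13.125 yaw -10.53
```

Request:
apply_moves(series=[{"x":-2,"y":-5.5,"z":-0.5,"roll":0.06},{"x":-4,"y":-11,"z":-0.5,"roll":0.06},{"x":-6,"y":-16.5,"z":-0.5,"roll":0.06},{"x":-7.4,"y":-20.9,"z":-0.5,"roll":0.06},{"x":-7.4,"y":-20.9,"z":-0.5,"roll":0.06},{"x":-7.4,"y":-20.9,"z":-0.5,"roll":0.06}])

```text
t: 13.88
position: [0.5343, 0.1903, 0.2171]
ee_rot: [[-0.97, 0.242, -0.002], [0.242, 0.97, -0.0], [0.002, -0.001, -1.0]]
contact_force: [-0.1, -0.1, -0.9]
finger_gap: 0.0858
grasp_force: 0.0
```

```bash
python3 -c "
from h import *
wsnap('w4')
print(manip.get_obs()['position'])"
```

```text
scale 1.5625
[0.5344188  0.19092581 0.21732912]
```

View pics/w4_c.png

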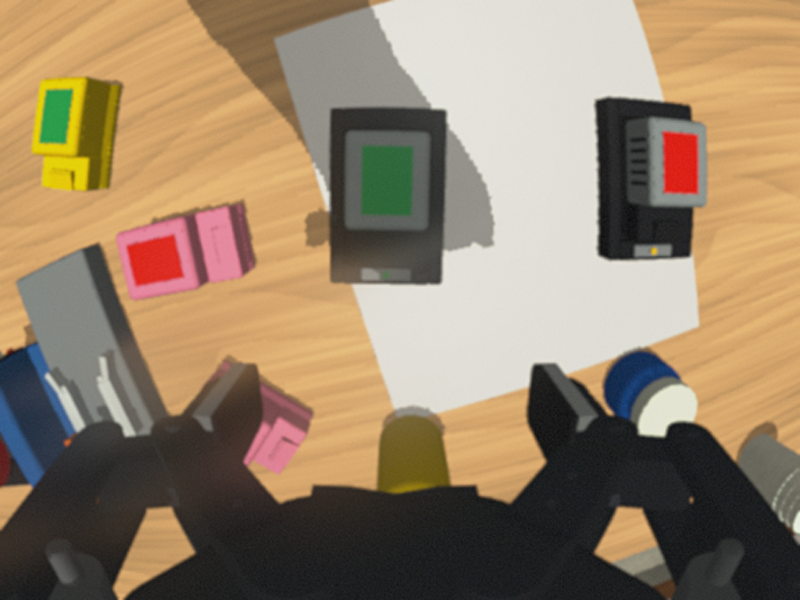

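The flat pack stands in the charger with the amber lamp, at (652,180). The charged pack's green label has corners (362,146), (413,146), (412,215) and (361,215).

Run:
```python
from h import *
import pickle
np.set_printoptions(precision=4,suppress=True)
c=pickle.load(open('w4.pkl','rb'))
f=lambda P,z:np.array([whit(u/1.5625,v/1.5625,z,c) for u,v in P])
for n,P,z in [('full',[(331,109),(447,110),(442,283),(331,282)],.024),('green',[(362,146),(413,146),(412,215),(361,215)],.066),('grey',[(345,131),(433,131),(430,229),(346,229)],.066)]:
    A=f(P,z);e=A[2:].sum(0)-A[:2].sum(0); s=A[1]+A[2]-A[0]-A[3]
    print(n,A.mean(0),np.degrees(np.arctan2(e[1],e[0])),np.degrees(np.arctan2(-s[0],s[1])),np.linalg.norm(e)/2,np.linalg.norm(s)/2)
plan(.472,.2,.09,-14)
```

```text
full [0.4832 0.1977] -14.963180986777893 -14.661380699714657 0.12706060966689894 0.08259934230215008
green [0.4717 0.2009] -14.95548908453217 -14.189912486459727 0.04362200590385757 0.03191218470680658
grey [0.4715 0.2019] -14.69346029775554 -14.15992074712956 0.06219680392465285 0.05398895318757752
move [ 6.26 -0.62 12.74] roll 0.001 rows 2.3 t 13.925 yaw -13.93
```

Request:
apply_moves(series=[{"x":4,"y":-0.5,"z":1,"roll":0.008},{"x":6.3,"y":-0.55,"z":5,"roll":0.008},{"x":6.3,"y":-0.55,"z":9,"roll":0.008},{"x":6.3,"y":-0.55,"z":12,"roll":0.008},{"x":6.3,"y":-0.55,"z":12,"roll":0.008},{"x":6.3,"y":-0.55,"z":12,"roll":0.008}])

```text
t: 14.68
position: [0.4729, 0.2011, 0.0991]
ee_rot: [[-0.969, 0.248, 0.001], [0.248, 0.969, 0.0], [-0.001, 0.001, -1.0]]
contact_force: [1.1, -0.3, -0.5]
finger_gap: 0.0854
grasp_force: 0.0
```

Run:
```python
from h import *
plan(.4718,.201,.0345,-14.4)
```

```text
move [ 0.11 -0.04  6.46] roll 0.001 rows 1.0 t 14.675 yaw -14.36
```

Request:
apply_moves(series=[{"x":0.1,"y":0,"z":2.5,"roll":0},{"x":0.1,"y":0,"z":5,"roll":0},{"x":0.1,"y":0,"z":6.4,"roll":0},{"x":0.1,"y":0,"z":6.4,"roll":0},{"x":0.1,"y":0,"z":6.4,"roll":0}])

```text
t: 15.3
position: [0.4724, 0.2008, 0.0354]
ee_rot: [[-0.968, 0.249, 0.001], [0.249, 0.968, 0.001], [-0.001, 0.001, -1.0]]
contact_force: [0.7, 0.5, -0.5]
finger_gap: 0.0853
grasp_force: 0.0
```

Request:
apply_moves(series=[{"x":0,"y":0,"z":0,"roll":0},{"x":0,"y":0,"z":0,"roll":0},{"x":0,"y":0,"z":0,"roll":0},{"x":0,"y":0,"z":0,"roll":0},{"x":0,"y":0,"z":0,"roll":0}], gripper=1)

```text
t: 15.92
position: [0.4722, 0.2008, 0.0353]
ee_rot: [[-0.968, 0.249, 0.001], [0.249, 0.968, 0.001], [-0.001, 0.001, -1.0]]
contact_force: [-0.9, 0.5, 3.9]
finger_gap: 0.0531
grasp_force: 64.5
```

Request:
apply_moves(series=[{"x":0,"y":0,"z":-1.5,"roll":0},{"x":0,"y":0,"z":-5,"roll":0},{"x":0,"y":0,"z":-10,"roll":0},{"x":0,"y":0,"z":-14,"roll":0},{"x":0,"y":0,"z":-14,"roll":0},{"x":0,"y":0,"z":-14,"roll":0}])

```text
t: 16.68
position: [0.4707, 0.2, 0.1736]
ee_rot: [[-0.968, 0.249, -0.001], [0.249, 0.968, -0.001], [0.001, -0.001, -1.0]]
contact_force: [-0.2, 0.2, -4.2]
finger_gap: 0.0531
grasp_force: 64.4
```

Run:
```python
from h import *
plan(.452,-.1115,.16,1.9)
```

```text
move [ -5.95 -30.64   1.38] roll -0.285 rows 5.0 t 16.675 yaw -14.43
```

Request:
apply_moves(series=[{"x":-1,"y":-5,"z":0,"roll":-0.06},{"x":-2,"y":-10.5,"z":0,"roll":-0.12},{"x":-3.2,"y":-16,"z":0,"roll":-0.18},{"x":-4.3,"y":-21.5,"z":0,"roll":-0.24},{"x":-5.3,"y":-27,"z":0,"roll":-0.285},{"x":-5.95,"y":-30.6,"z":1,"roll":-0.285},{"x":-5.95,"y":-30.6,"z":1.4,"roll":-0.285},{"x":-5.95,"y":-30.6,"z":1.4,"roll":-0.285},{"x":-5.95,"y":-30.6,"z":1.4,"roll":-0.285}])

```text
t: 17.8
position: [0.4526, -0.1098, 0.1598]
ee_rot: [[-0.999, -0.035, -0.001], [-0.035, 0.999, 0.001], [0.001, 0.001, -1.0]]
contact_force: [0.3, 0.7, -3.1]
finger_gap: 0.0533
grasp_force: 65.3
```

Run:
```python
from h import *
plan(.452,-.1115,.070,1.9)
```

```text
move [ 0.05 -0.18  8.98] roll 0.002 rows 1.4 t 17.8 yaw 1.99
```

Request:
apply_moves(series=[{"x":0.05,"y":-0.15,"z":4,"roll":0.002},{"x":0.05,"y":-0.15,"z":7,"roll":0.002},{"x":0.05,"y":-0.15,"z":9,"roll":0.002},{"x":0.05,"y":-0.15,"z":9,"roll":0.002},{"x":0.05,"y":-0.15,"z":9,"roll":0.002}])

```text
t: 18.42
position: [0.4533, -0.1119, 0.0712]
ee_rot: [[-0.999, -0.032, 0.001], [-0.032, 0.999, -0.0], [-0.001, -0.0, -1.0]]
contact_force: [0.6, 0.4, -3.5]
finger_gap: 0.0532
grasp_force: 65.1
```

Run:
```python
from h import *
plan(.452,-.1115,.0560,1.9)
```

```text
move [0.13 0.05 1.52] roll -0.001 rows 0.2 t 18.425 yaw 1.85
```

Lower the pack until the sole touches the deck.

Request:
apply_moves(series=[{"x":0,"y":0.04,"z":0.8,"roll":0},{"x":0,"y":0.04,"z":1.3,"roll":0},{"x":0,"y":0.04,"z":1.5,"roll":0},{"x":0,"y":0.04,"z":1.5,"roll":0},{"x":0,"y":0.04,"z":1.5,"roll":0}])

```text
t: 19.05
position: [0.4525, -0.112, 0.0553]
ee_rot: [[-1.0, -0.031, 0.0], [-0.031, 1.0, -0.0], [-0.0, -0.0, -1.0]]
contact_force: [-0.1, -0.3, -2.6]
finger_gap: 0.0532
grasp_force: 65.3
```

Request:
apply_moves(series=[{"x":-1,"y":0.04,"z":0,"roll":-0.002},{"x":-2,"y":0.04,"z":0,"roll":-0.002},{"x":-3,"y":0.04,"z":0,"roll":-0.002},{"x":-4,"y":0.04,"z":0,"roll":-0.002},{"x":-4.5,"y":0.04,"z":0,"roll":-0.002},{"x":-4.5,"y":0.04,"z":0,"roll":-0.002}])

```text
t: 19.8
position: [0.4982, -0.1101, 0.0553]
ee_rot: [[-0.999, -0.033, 0.001], [-0.033, 0.999, 0.0], [-0.001, 0.0, -1.0]]
contact_force: [1.1, 0.1, -2.9]
finger_gap: 0.0529
grasp_force: 65.5
```

Request:
apply_moves(series=[{"x":-0.8,"y":0,"z":0,"roll":0},{"x":-1.6,"y":0,"z":0,"roll":0},{"x":-2.4,"y":0,"z":0,"roll":0},{"x":-3.2,"y":0,"z":0,"roll":0},{"x":-3.2,"y":0,"z":0,"roll":0}])

```text
t: 20.42
position: [0.5307, -0.1091, 0.0553]
ee_rot: [[-0.999, -0.033, 0.001], [-0.033, 0.999, -0.0], [-0.001, -0.0, -1.0]]
contact_force: [0.3, 0.7, -1.3]
finger_gap: 0.0533
grasp_force: 65.5
```

Request:
apply_moves(series=[{"x":-0.4,"y":0,"z":0,"roll":0},{"x":-0.8,"y":0,"z":0,"roll":0},{"x":-1.2,"y":0,"z":0,"roll":0},{"x":-1.2,"y":0,"z":0,"roll":0}])

```text
t: 20.92
position: [0.5413, -0.1086, 0.0553]
ee_rot: [[-0.999, -0.033, -0.001], [-0.033, 0.999, -0.0], [0.001, -0.0, -1.0]]
contact_force: [-3.9, -1.5, 3.4]
finger_gap: 0.0529
grasp_force: 66.0
```

Request:
apply_moves(series=[{"x":-0.2,"y":0,"z":0,"roll":0},{"x":-0.4,"y":0,"z":0,"roll":0},{"x":-0.4,"y":0,"z":0,"roll":0}])

```text
t: 21.3
position: [0.5445, -0.1085, 0.0553]
ee_rot: [[-0.999, -0.033, -0.001], [-0.033, 0.999, -0.0], [0.001, -0.0, -1.0]]
contact_force: [-5.0, -0.9, 4.3]
finger_gap: 0.053
grasp_force: 66.3
```

Request:
apply_moves(series=[{"x":-0.2,"y":0,"z":0,"roll":0},{"x":-0.4,"y":0,"z":0,"roll":0},{"x":-0.4,"y":0,"z":0,"roll":0}])

```text
t: 21.68
position: [0.5469, -0.1084, 0.0553]
ee_rot: [[-0.999, -0.033, -0.004], [-0.033, 0.999, -0.0], [0.004, -0.0, -1.0]]
contact_force: [-12.0, -1.2, 9.0]
finger_gap: 0.0528
grasp_force: 67.0
```

Request:
apply_moves(series=[{"x":-0.1,"y":0,"z":0,"roll":0},{"x":-0.2,"y":0,"z":0,"roll":0},{"x":-0.2,"y":0,"z":0,"roll":0}])

```text
t: 22.05
position: [0.5476, -0.1084, 0.0553]
ee_rot: [[-0.999, -0.033, -0.006], [-0.033, 0.999, -0.0], [0.006, -0.0, -1.0]]
contact_force: [-14.7, -0.9, 13.4]
finger_gap: 0.0531
grasp_force: 67.4
```

Request:
apply_moves(series=[{"x":-0.1,"y":0,"z":0,"roll":0},{"x":-0.2,"y":0,"z":0,"roll":0},{"x":-0.2,"y":0,"z":0,"roll":0}])

```text
t: 22.42
position: [0.5495, -0.1083, 0.0553]
ee_rot: [[-0.999, -0.033, -0.006], [-0.033, 0.999, -0.0], [0.006, -0.0, -1.0]]
contact_force: [-16.0, -0.7, 13.9]
finger_gap: 0.0529
grasp_force: 67.4
```

Request:
apply_moves(series=[{"x":-0.1,"y":0,"z":0,"roll":0},{"x":-0.15,"y":0,"z":0,"roll":0},{"x":-0.15,"y":0,"z":0,"roll":0}])

```text
t: 22.8
position: [0.5507, -0.1083, 0.0553]
ee_rot: [[-0.999, -0.033, -0.007], [-0.033, 0.999, -0.0], [0.007, -0.0, -1.0]]
contact_force: [-17.4, -0.5, 14.8]
finger_gap: 0.0533
grasp_force: 67.5
```

Request:
apply_moves(series=[{"x":-0.1,"y":0,"z":0,"roll":0},{"x":-0.15,"y":0,"z":0,"roll":0},{"x":-0.15,"y":0,"z":0,"roll":0}])

```text
t: 23.18
position: [0.5523, -0.1082, 0.0553]
ee_rot: [[-0.999, -0.033, -0.007], [-0.033, 0.999, -0.0], [0.007, -0.0, -1.0]]
contact_force: [-16.6, -0.5, 15.5]
finger_gap: 0.053
grasp_force: 67.6
```

Request:
apply_moves(series=[{"x":-0.1,"y":0,"z":0,"roll":0},{"x":-0.15,"y":0,"z":0,"roll":0},{"x":-0.15,"y":0,"z":0,"roll":0}])

```text
t: 23.55
position: [0.5535, -0.1082, 0.0553]
ee_rot: [[-0.999, -0.033, -0.007], [-0.033, 0.999, -0.001], [0.007, -0.0, -1.0]]
contact_force: [-17.0, -1.2, 15.8]
finger_gap: 0.0531
grasp_force: 67.6
```

Request:
apply_moves(series=[{"x":-0.1,"y":0,"z":0,"roll":0},{"x":-0.15,"y":0,"z":0,"roll":0},{"x":-0.15,"y":0,"z":0,"roll":0}])

```text
t: 23.92
position: [0.5548, -0.1081, 0.0553]
ee_rot: [[-0.999, -0.033, -0.007], [-0.033, 0.999, -0.0], [0.008, -0.0, -1.0]]
contact_force: [-18.7, -0.5, 15.9]
finger_gap: 0.053
grasp_force: 67.7
```

Request:
apply_moves(series=[{"x":-0.1,"y":0,"z":0,"roll":0},{"x":-0.15,"y":0,"z":0,"roll":0},{"x":-0.15,"y":0,"z":0,"roll":0}])

```text
t: 24.3
position: [0.556, -0.1081, 0.0553]
ee_rot: [[-0.999, -0.033, -0.008], [-0.033, 0.999, -0.001], [0.008, -0.0, -1.0]]
contact_force: [-18.6, -1.3, 17.6]
finger_gap: 0.053
grasp_force: 67.8
```

Request:
apply_moves(series=[{"x":-0.1,"y":0,"z":0,"roll":0},{"x":-0.1,"y":0,"z":0,"roll":0}])

```text
t: 24.55
position: [0.5569, -0.1081, 0.0553]
ee_rot: [[-0.999, -0.033, -0.008], [-0.033, 0.999, -0.001], [0.008, -0.0, -1.0]]
contact_force: [-19.7, -0.7, 17.4]
finger_gap: 0.0533
grasp_force: 67.9
```

Request:
apply_moves(series=[{"x":-0.1,"y":0,"z":0,"roll":0},{"x":-0.1,"y":0,"z":0,"roll":0}])

```text
t: 24.8
position: [0.558, -0.108, 0.0554]
ee_rot: [[-0.999, -0.033, -0.008], [-0.033, 0.999, -0.001], [0.008, -0.0, -1.0]]
contact_force: [-19.1, -0.8, 18.2]
finger_gap: 0.0528
grasp_force: 67.9
```

Request:
apply_moves(series=[{"x":-0.1,"y":0,"z":0,"roll":0},{"x":-0.1,"y":0,"z":0,"roll":0}])

```text
t: 25.05
position: [0.5588, -0.108, 0.0553]
ee_rot: [[-0.999, -0.033, -0.008], [-0.033, 0.999, -0.001], [0.008, -0.0, -1.0]]
contact_force: [-18.9, -1.6, 17.9]
finger_gap: 0.0529
grasp_force: 67.9
```

Request:
apply_moves(series=[{"x":-0.1,"y":0,"z":0,"roll":0},{"x":-0.1,"y":0,"z":0,"roll":0}])

```text
t: 25.3
position: [0.5597, -0.108, 0.0554]
ee_rot: [[-0.999, -0.033, -0.009], [-0.033, 0.999, -0.001], [0.009, -0.0, -1.0]]
contact_force: [-19.2, -0.8, 17.7]
finger_gap: 0.0533
grasp_force: 68.0
```

Request:
apply_moves(series=[{"x":-0.1,"y":0,"z":0,"roll":0},{"x":-0.1,"y":0,"z":0,"roll":0}])

```text
t: 25.55
position: [0.5618, -0.1079, 0.0554]
ee_rot: [[-0.999, -0.033, -0.006], [-0.033, 0.999, -0.0], [0.007, -0.0, -1.0]]
contact_force: [-15.7, -0.7, 14.5]
finger_gap: 0.0532
grasp_force: 67.3
```

Request:
apply_moves(series=[{"x":0,"y":0,"z":0,"roll":0},{"x":0,"y":0,"z":0,"roll":0}])

```text
t: 25.8
position: [0.5619, -0.1079, 0.0553]
ee_rot: [[-0.999, -0.033, -0.006], [-0.033, 0.999, -0.0], [0.006, -0.0, -1.0]]
contact_force: [-16.5, -0.4, 14.0]
finger_gap: 0.0532
grasp_force: 67.3
```

```bash
python3 -c "
from h import *
wsnap('w5',(130,0,400,240))"
```

```text
scale 2.5
```

View pics/w5_c.png

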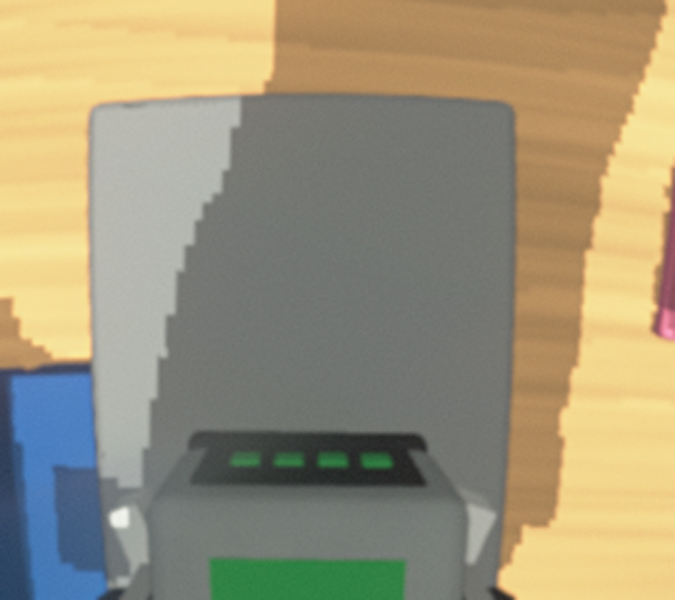

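Request:
apply_moves(series=[{"x":0.1,"y":0,"z":0,"roll":0},{"x":0.2,"y":0,"z":-0.03,"roll":0},{"x":0.2,"y":0,"z":-0.03,"roll":0}])

```text
t: 26.22
position: [0.5619, -0.1079, 0.0553]
ee_rot: [[-0.999, -0.033, -0.003], [-0.033, 0.999, -0.0], [0.003, -0.0, -1.0]]
contact_force: [-8.7, -0.2, 5.0]
finger_gap: 0.053
grasp_force: 66.3
```

Request:
apply_moves(series=[{"x":0.1,"y":0,"z":0,"roll":0},{"x":0.2,"y":0,"z":-0.03,"roll":0},{"x":0.2,"y":0,"z":-0.03,"roll":0}])

```text
t: 26.6
position: [0.561, -0.108, 0.0555]
ee_rot: [[-0.999, -0.033, -0.002], [-0.033, 0.999, -0.0], [0.002, 0.0, -1.0]]
contact_force: [-5.1, -1.0, -1.2]
finger_gap: 0.053
grasp_force: 65.6
```

Request:
apply_moves(series=[{"x":0.1,"y":0,"z":0,"roll":0},{"x":0.2,"y":0,"z":0,"roll":0},{"x":0.2,"y":0,"z":0,"roll":0}])

```text
t: 26.98
position: [0.5604, -0.1079, 0.0557]
ee_rot: [[-0.999, -0.033, 0.001], [-0.033, 0.999, 0.0], [-0.001, 0.0, -1.0]]
contact_force: [0.2, -0.5, -6.8]
finger_gap: 0.0535
grasp_force: 64.9
```

Request:
apply_moves(series=[{"x":0.1,"y":0,"z":0,"roll":0},{"x":0.1,"y":0,"z":0,"roll":0}])

```text
t: 27.22
position: [0.5603, -0.108, 0.0562]
ee_rot: [[-0.999, -0.034, 0.002], [-0.034, 0.999, 0.0], [-0.002, 0.0, -1.0]]
contact_force: [4.7, 0.2, -7.8]
finger_gap: 0.0531
grasp_force: 64.8
```

The pack stays at x = 0.560 with the pull now against it, so the catch is hooked. I'll relax the pull, release and rise.

Request:
apply_moves(series=[{"x":-0.15,"y":0,"z":0.04,"roll":0},{"x":-0.15,"y":0,"z":0.04,"roll":0}])

```text
t: 27.48
position: [0.5603, -0.108, 0.0558]
ee_rot: [[-0.999, -0.033, -0.0], [-0.033, 0.999, 0.0], [0.0, 0.0, -1.0]]
contact_force: [0.5, 0.6, -3.3]
finger_gap: 0.0534
grasp_force: 65.6
```

Request:
apply_moves(series=[{"x":0,"y":0,"z":0,"roll":0},{"x":0,"y":0,"z":0,"roll":0},{"x":0,"y":0,"z":0,"roll":0},{"x":0,"y":0,"z":0,"roll":0},{"x":0,"y":0,"z":-3,"roll":0},{"x":0,"y":0,"z":-7,"roll":0},{"x":-5,"y":0,"z":-12,"roll":0},{"x":-9,"y":0,"z":-14,"roll":0},{"x":-9,"y":0,"z":-14,"roll":0},{"x":-9,"y":0,"z":-14,"roll":0}], gripper=-1)

```text
t: 28.72
position: [0.6494, -0.1049, 0.1945]
ee_rot: [[-0.999, -0.033, -0.002], [-0.033, 0.999, 0.0], [0.002, 0.0, -1.0]]
contact_force: [0.0, 0.1, 0.7]
finger_gap: 0.0855
grasp_force: 0.0
```

```bash
python3 -c "
from h import *
wsnap('w6')"
```

```text
scale 1.5625
```

View pics/w6_c.png

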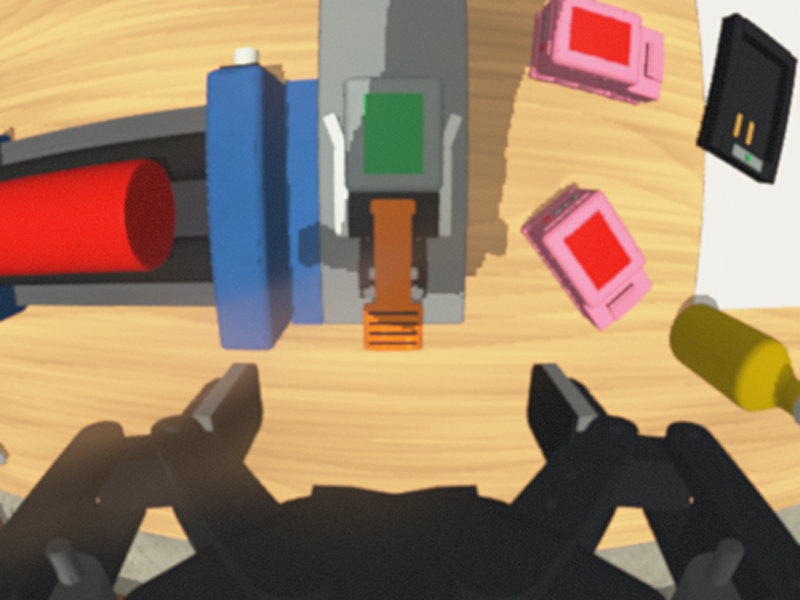

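The charged pack at (393,135) sits home, with the catch tip at (393,205) hooked over its nose. The arm is clear, so I'm handing the job in.

```bash
python3 -c "
from h import *
print(order.close_job())"
```

```text
the job is handed in; nothing more can be done
None
```

The job is handed in at about 29 s: the flat pack stands in the charger that was empty, and the charged pack is clicked home in the roller, where a light pull of about 5 N did not move it; no judging result was shown.

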